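Stamp a hinge leaf and hold it knuckle to knuckle for pinning

TASK

Stamp the loose steel hinge leaf while it sits in the nest of the lever stamp: swing the sprung lever to its stop and let it spring back by itself. Then lift the leaf out of the nest and bring its knuckle down into the gap between the two knuckles of the fixed leaf on the aluminium jamb block, so that the three knuckle holes line up in one straight bore for a hinge pin. Finish while still holding the leaf there in the gripper, steady and carried by the gripper alone, and leave the other things on the bench where they are.

Things in the scene. Friction and masses are not known exactly. Their poses are not given: they have to be found in the camera images.
- press_lever (a joint): Hand lever of the fixed lever stamp: 0 rad at rest (leaning 0.35 rad away from the nest), 0.8 rad at its stop (leaning 0.45 rad over it). Its level pivot axis, along the stamp's y, is 105 mm from the nest along the stamp's +x, 85 mm above the bench; the knob moves to the stamp's -x as the value grows. A spring pulls it back: 2 N at the knob at rest, 6 N at the stop.
- lever_knob (a point): Centre of the black ball knob, 32 mm in diameter, at the lever's upper end, 115 mm from its pivot. At rest it is 193 mm above the bench and 144 mm from the nest along the stamp's +x. The space behind it (further along the stamp's +x) is free for pushing.
- press_nest (a point): The stamp's nest: where the leaf's hole centre sits in it, 45 mm above the bench. +x runs level to the punch housing and lever, z up. The leaf stands by its shoulders in the slots (12 mm wide) of two posts, before and behind its knuckle, tops 81 mm above the bench; lift it straight up 50 mm to clear them. The housing (62 x 50 mm, top 108 mm above the bench) begins 74 mm from the nest along +x.
- leaf_hole (a point): Centre of the knuckle hole of the loose steel hinge leaf (0.28 to 0.42 kg). x: hole axis; z: from knuckle to plate (up, in the nest). Knuckle: tube 24 mm in diameter, 24 mm long along x, 14 mm hole. A neck 24 mm wide joins it to the plate: 60 mm along x, 10 mm thick along y, from 20 to 85 mm along z. Turned half round about z the leaf is the same.
- leaf_plate (a point): Point in the middle of the loose leaf's plate, 62 mm from the hole centre along z (23 mm below the plate's top edge): a good place to grip it, across its 10 mm thickness (along y). Same axes as leaf_hole.
- jamb_hole (a point): Point on the common hole axis of the fixed leaf's two knuckles, midway between them, 85 mm above the bench. x: that axis (level); z up. Each knuckle is a tube 24 mm in diameter, 18 mm long, 14 mm hole; the gap between them is 32 mm along x, open above and free to 24 mm below the axis. The jamb block below is aluminium, 120 x 56 x 45 mm, fixed.
- board: Loose green circuit board, 100 x 75 mm, 20 mm high; a bystander to leave alone. Origin at the centre of its underside.
- spool: Grey reel, 48 mm in diameter, 40 mm high; a bystander to leave alone. Origin at the centre of its underside.
- driver: Screwdriver lying flat, 170 mm long; a bystander to leave alone. Origin at the centre of its underside.
- flux: White bottle, 40 mm in diameter, 90 mm high; a bystander to leave alone. Origin at the centre of its underside.
- pin_tray: Black open tray, 110 x 70 x 22 mm, with spare steel pins in it; a bystander to leave alone. Origin at the centre of its underside.
- relay: White relay with a terminal block, about 65 x 30 x 30 mm; a bystander to leave alone. Origin at the centre of its underside.

How it is judged:
On the way, in this order (a step that is already met when the one before it is completed fails the run):
1. with the leaf in the nest, the lever is swung to its stop (value of joint press_lever above 0.74 rad and distance between leaf_hole and press_nest below 0.008 m), for 0.1 s.
2. the lever is let go and has sprung back, the leaf still in the nest (value of joint press_lever below 0.08 rad and contact force between the fingers and press_lever below 0.2 N and distance between leaf_hole and press_nest below 0.008 m), for 0.2 s.
3. the leaf is lifted out of the nest in the gripper (distance between leaf_hole and press_nest above 0.045 m and contact force between the fingers and leaf above 1 N), for 0.2 s.
At the end, for the whole second after the job is handed in: Leaf hole centre within 3 mm (sideways, height) of the fixed knuckles' axis and 6 mm of mid-gap along it, hole axes within 0.1 rad, leaf gripped by the fingers, slower than 10 mm/s, pressing on the jamb with under 1.5 N; lever back at rest (under 0.08 rad) (x of leaf_hole in the frame of jamb_hole between -0.006 and 0.006 m and y of leaf_hole in the frame of jamb_hole between -0.003 and 0.003 m and z of leaf_hole in the frame of jamb_hole between -0.003 and 0.003 m and angle between the x axis of leaf_hole and the x axis of jamb_hole, either way round below 0.1 rad and contact force between the fingers and leaf above 1 N and contact force between leaf and jamb below 1.5 N and linear speed of leaf below 0.01 m/s and value of joint press_lever below 0.08 rad); the arm keeps its last pose, push and grip.
It fails at once if a bystander (circuit board, reel, screwdriver, bottle, tray, relay) is shifted by more than 30 mm (distance of any of board, spool, driver, flux, pin_tray, relay from where it was at the start of the episode above 0.03 m).
It also fails if it takes over 59 s, if anything falls off the work surface, if the arm or the gripper's body presses on something with over 40 N, if the wrist force passes 120 N, or if a joint passes its speed limit or range.

ROBOT

A 6-joint arm with a two-finger parallel gripper is mounted at the origin on the work surface. World frame = base frame: x ahead of the robot, y to its left, z up, the work surface at z = 0. Lengths are in m, angles in rad, forces in N, time in s.
With the tool pointing down it reaches from about 0.35 to 0.85 m from the base axis. Payload 8.1 kg.
Tool frame: the origin (TCP) lies at the very end of the fingers, on their centre line; the grasp point (between the pads) lies 19 mm behind it (robot.grip_depth is the distance from the TCP to the grasp point, in m); x points along the fingers, z is the direction in which the jaws open and shut, and the axes are right-handed (so a half turn about x gives the same grasp; the last joint's range is limited). The gripper opens to 85 mm and grips with 20 to 120 N. Pads are 22 mm wide; open, the fingers measure 114 mm over their backs; the gripper's body (76 mm by 85 mm) begins 54 mm behind the grasp point. The pads swing forward as they close: fully open they stand 13 mm farther back than shut.
Start: joints at [1.05, 0.13, 1.488, -0, 1.523, -0.085], TCP at [0.253, 0.544, 0.231] pointing down, gripper open.
Joint ranges: [-2.96, 2.96], [-0.89, 2.26], [0.02, 2.5], [-1.34, 4.48], [0, 2.73], [-2.66, 2.66]. Speed limits (rad/s): [2.39, 2.39, 2.79, 3.14, 3.14, 3.14].

INTERFACE

Orientations are given as a rotation vector (axis times angle).
In Python, from rig import robot, capture, nets gives the robot as it stands. The module is installed in compiled form; this text tells all that it offers.
- The arm moves only by the shell command python3 -m creep 'ROWS' [FORCE]. ROWS is JSON, a list of rows, each a list of 3 entries, a list of its own where there are three numbers: the gripper command: -1 is shut, 1 is fully open, values between are in proportion, then the shift along the tool's x, y, z in units of 0.6 m (1.0 is 0.6 m), then the turn, a rotation vector about the tool's x, y, z in units of pi rad (1.0 is pi rad). A call has 1 to 12 rows; each row is the pose to reach, as a shift and turn from the pose commanded when the call began, along the tool's axes at that moment, turning the shorter way round; what a row does not reach only later rows make up. A row lasts 1/10 s, in which the tool goes at most 50 mm and 8.59 degrees, less where a joint would pass 70% of its speed; a pose out of reach is approached as far as the arm can. A call with a number of a shift or a turn outside -1 to 1 is refused whole. A call with a gripper value outside its range is refused whole. The fingers move at their own pace and stop on an object; FORCE is the grip in N (left out, the last holds). Time passes only in rows, so rows that repeat a pose let the fingers close. It gives the time, the measured TCP pose, the force and the opening at its end, in the units of the state.
- robot.sense(): the state, without advancing time (a new reading comes with each control period).
- capture(name): name is "side" or "top"; returns a dict with "image" (400x640x3 uint8, blue, green, red), "camera_matrix" (3x3 intrinsics, pixels), "xyz" and "orientation" of the camera in the world. Camera axes: x right, y up, looking along -z (the intrinsics and any distortion apply to the point x, -y, -z); pixel columns grow to the right and rows downward; lengths in m; the calibration is good to about 2 mm. A picture is of the moment at which its call begins. There is no depth.
- robot.close_job(): hands the job in, once; it reports no verdict.
Trained networks look in a picture, given as the dict that the camera call returned (one of the last four; its "shot" number tells which), for a name from the list of things; names that differ only in an ending like _2 or _b are one class to them, and where a whole thing is asked for, a point or a joint stands for the part that bears it (a point fixed in the world has none). Each returns a list of dicts, best first, with "confidence" (0 to 1); they miss things now and then, are a little off and sometimes report something else, mostly with a low value. They report only what shows in the picture. A call takes as long as a camera call.
- nets.regions_of(picture, query): "mask" (400x640 bool, what is visible of it) and "rect" ([left, top, width, height] in pixels, round what is visible of it).
- nets.place_of(picture, query): "at" ([column, row] in pixels: a listed point, or the origin of a listed thing).
The state is a dict: "t": time; "q": joint angles; "dq": joint speeds; "joint_torque": joint torques, N m; "ee_pos": TCP position; "tcp_rot": TCP orientation; "contact_force": force on the tool from outside, world axes, zero at the start; "torque": the same for the moment, N m; "finger_gap": finger opening in m.
Only numpy, scipy, OpenCV 4.12 (cv2) and the standard library are available. Lean on these libraries where they do the work, as an engineer would, in place of code of your own. Each camera call takes 0.05 s, during which the arm holds its last target. There are 200 camera calls.

## Working session

There is one attempt and no reset: what is moved stays moved. The work goes in short steps, Python scripts to look and compute and a shell command to move; the robot and the scene stay as the last step left them, time stands still between calls to the robot, and variables do not carry over. Pictures are saved under pics/ and viewed, about 8 in all and at most 12, crops included, and the job is handed in when it is done.

```bash
mkdir -p pics
cat > h.py <<'E'
import numpy as np, cv2
from scipy.spatial.transform import Rotation as R
from rig import robot, capture, nets
def cam(p):
    o=np.array(p["orientation"],float)
    Rm=o if o.shape==(3,3) else (R.from_rotvec(o).as_matrix() if o.size==3 else R.from_quat(o).as_matrix())
    return np.array(p["camera_matrix"]),np.array(p["xyz"]),Rm
def ray(p,uv):
    K,c,Rm=cam(p); d=np.linalg.inv(K)@[uv[0],uv[1],1]; d=Rm@(d*[1,-1,-1]); return c,d/np.linalg.norm(d)
def atz(p,uv,z):
    c,d=ray(p,uv); return c+d*(z-c[2])/d[2]
def proj(p,X):
    K,c,Rm=cam(p); v=(np.asarray(X)-c)@Rm*[1,-1,-1]; v=v@K.T; return v[...,:2]/v[...,2:]
def tri(ps,uvs):
    A=np.zeros((3,3));b=np.zeros(3);L=[]
    for p,u in zip(ps,uvs):
        c,d=ray(p,u);M=np.eye(3)-np.outer(d,d);A+=M;b+=M@c;L.append((c,d))
    X=np.linalg.solve(A,b); return X,[np.linalg.norm(np.cross(X-c,d)) for c,d in L]
def move(dpos,Rt=None):
    "world shift & target rot -> tool units"
    s=robot.sense(); R0=R.from_rotvec(s["tcp_rot"])
    print("shift",R0.inv().apply(dpos)/0.6, "turn",(R0.inv()*Rt).as_rotvec()/np.pi if Rt is not None else 0)
E
python3 - <<'E'
from h import *
s=robot.sense(); print({k:np.round(v,3) for k,v in s.items()}, robot.grip_depth)
a,b=capture("side"),capture("top")
for n,p in(("side",a),("top",b)):
    cv2.imwrite(f"pics/{n}0.png",p["image"]); print(n,p["xyz"],p["orientation"],p["camera_matrix"])
for q in "lever_knob press_nest leaf_hole leaf_plate jamb_hole board spool driver flux pin_tray relay".split():
    o=[]
    for p in(a,b):
        r=nets.place_of(p,q); o.append(r[0] if r else None); 
    print(q,[(np.round(x["at"],1),round(x["confidence"],2)) if x else None for x in o], end=" ")
    if all(o): X,e=tri((a,b),[x["at"] for x in o]); print(X.round(4),np.round(e,4))
    else: print()
E
```

```text
{'t': np.float64(0.0), 'q': array([ 1.05 ,  0.131,  1.489,  0.   ,  1.523, -0.085]), 'dq': array([ 0.001,  0.   , -0.   ,  0.   ,  0.001, -0.   ]), 'joint_torque': array([ 0.0000e+00, -5.6941e+01, -5.0055e+01, -0.0000e+00,  1.5000e-02,
       -0.0000e+00]), 'ee_pos': array([0.253, 0.543, 0.23 ]), 'tcp_rot': array([-0.883,  1.386,  0.882]), 'contact_force': array([-0.3  , -0.369, -0.004]), 'torque': array([-0.027, -0.068,  0.001]), 'finger_gap': np.float64(0.085)} 0.0187
side [0.20171748 0.63567845 1.03891907] [ 0.23417552 -0.87745287 -2.45699236] [[428.52163494   0.         319.40856528]
 [  0.         428.52163494 200.26639911]
 [  0.           0.           1.        ]]
top [0.35520587 0.01346835 1.25124597] [ 0.1765381  -0.18233326 -1.61795597] [[454.67816003   0.         322.75142247]
 [  0.         454.67816003 202.33284824]
 [  0.           0.           1.        ]]
lever_knob [(array([261.1, 237.5]), 0.93), (array([236. , 205.8]), 0.66)] [0.6081 0.2126 0.19  ] [0.0054 0.0054]
press_nest [None, (array([236.5, 271.2]), 0.88)] 
leaf_hole [(array([308.6, 301. ]), 0.9), (array([240.
[... 248 characters left out ...]
638 -0.1761  0.0758] [0.0003 0.0003]
board [(array([272.5, 209.3]), 0.83), (array([310.5, 166.4]), 0.92)] [0.7383 0.0277 0.0168] [0.008 0.008]
spool [(array([358.4, 245.2]), 0.65), (array([330.1, 273.5]), 0.65)] [ 0.4477 -0.0071  0.0025] [0.0042 0.0042]
driver [(array([322.8, 227.9]), 0.68), (array([324.1, 227.9]), 0.91)] [0.5681 0.0011 0.0104] [0.0006 0.0006]
flux [(array([374.4, 144.9]), 0.71), (array([467.3, 207. ]), 0.68)] [ 6.056e-01 -4.055e-01 -6.000e-04] [0.0025 0.0025]
pin_tray [(array([412.1, 163.7]), 0.69), (array([472.3, 261.9]), 0.75)] [ 0.4556 -0.4024 -0.0109] [0.0008 0.0008]
relay [(array([308.5, 292. ]), 0.4), (array([176., 271.]), 0.87)] [0.4311 0.3167 0.2834] [0.0161 0.0161]
```

Run:
```python
import cv2
a=cv2.imread("pics/side0.png")[150:350,180:440]; b=cv2.imread("pics/top0.png")[150:330,150:500]
cv2.imwrite("pics/s1.png",cv2.resize(a,None,fx=3,fy=3,interpolation=cv2.INTER_CUBIC)); cv2.imwrite("pics/t1.png",cv2.resize(b,None,fx=2.25,fy=2.25,interpolation=cv2.INTER_CUBIC))
```

```text
(no output)
```

View pics/s1.png

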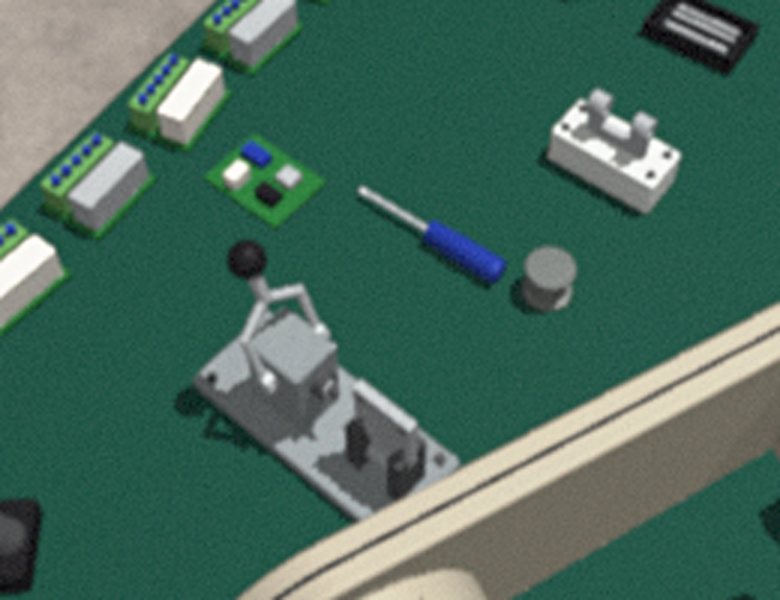

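View pics/t1.png

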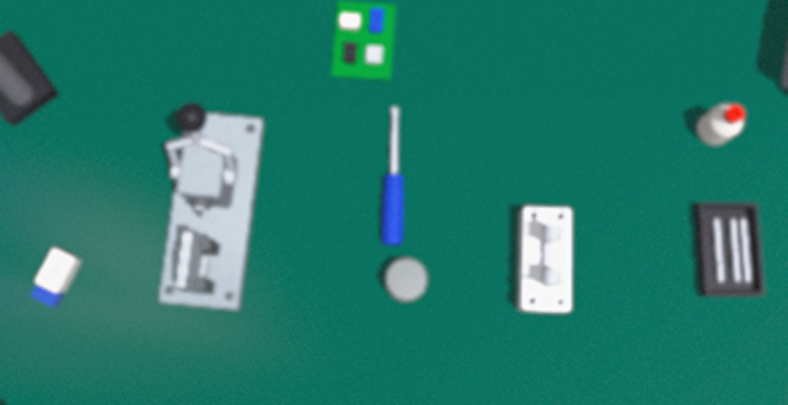

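```bash
cat > fit.py <<'E'
from h import *
from scipy.optimize import minimize
def box(x0,x1,y0,y1,z0,z1): return np.array([[x,y,z] for x in(x0,x1) for y in(y0,y1) for z in(z0,z1)])
def tube(x0,x1,r,z):
    t=np.linspace(0,2*np.pi,24); return np.array([[x,r*np.cos(a),z+r*np.sin(a)] for x in(x0,x1) for a in t])
JAMB=[box(-.06,.06,-.028,.028,0,.045),tube(-.034,-.016,.012,.085),tube(.016,.034,.012,.085),box(-.034,-.016,-.006,.006,.045,.085),box(.016,.034,-.006,.006,.045,.085)]
PLATE=[box(-.03,.03,-.005,.005,.020,.085)]
LEAF=PLATE+[box(-.012,.012,-.005,.005,0,.02),tube(-.012,.012,.012,0)]
def sil(p,parts,x,y,yaw,z=0,S=4):
    m=np.zeros((400*S,640*S),np.uint8);c,s=np.cos(yaw),np.sin(yaw)
    for q in parts:
        w=q@np.array([[c,-s,0],[s,c,0],[0,0,1]]).T+[x,y,z]
        h=cv2.convexHull((((proj(p,w)+.5)*S-.5)*16).astype(np.int32).reshape(-1,1,2))
        cv2.fillConvexPoly(m,h,1,shift=4)
    return cv2.resize(m.astype(np.float32),(640,400),interpolation=cv2.INTER_AREA)
def fit(ps,ms,parts,x0,z=0,free=None):
    def f(v): return sum(np.abs(sil(p,parts,v[0],v[1],v[2],z)-m).sum()/m.sum() for p,m in zip(ps,ms))
    r=minimize(f,x0,method="Nelder-Mead",options=dict(initial_simplex=np.array(x0)+np.array([[0,0,0],[.006,0,0],[0,.006,0],[0,0,.08]]),xatol=1e-4,fatol=1e-4))
    return r.x,r.fun
E
python3 - <<'E'
from fit import *
a,b=capture("side"),capture("top")
def seg(p,c,r):
    hsv=cv2.cvtColor(p["image"],cv2.COLOR_BGR2HSV); m=((hsv[...,1]<75)&(hsv[...,2]>60)).astype(np.uint8)
    k=np.zeros_like(m); cv2.circle(k,tuple(int(v) for v in c),r,1,-1); m&=k
    n,l,st,_=cv2.connectedComponentsWithStats(m); i=1+np.argmax(st[1:,4]); return (l==i).astype(np.float32)
ma,mb=seg(a,(384,200),40),seg(b,(392,265),42)
for nm,P,M in(("side",[a],[ma]),("top",[b],[mb]),("both",[a,b],[ma,mb])):
    print("jamb",nm,fit(P,M,JAMB,[.464,-.176,0.]),[m.sum() for m in M])
for p,n in((a,"side"),(b,"top")):
  for q in("leaf_hole","leaf_plate"):
    r=nets.regions_of(p,q)
    print(n,q,[(x["rect"],round(x["confidence"],2)) for x in r[:2]])
  m=r[0]["mask"].astype(np.float32)
  print("leaf",n,fit([p],[m],PLATE if n=="top" else LEAF,[.467,.23,-.1],.045),m.sum())
  M=m if n=="side" else M
  if n=="top": print("both",fit([a,b],[M,m],PLATE,[.467,.23,-.1],.045))
# base plate edges in top
hsv=cv2.cvtColor(b["image"],cv2.COLOR_BGR2HSV)
m=seg(b,(240,243),70); cs,_=cv2.findContours(m.astype(np.uint8),cv2.RETR_EXTERNAL,cv2.CHAIN_APPROX_NONE)
hull=cv2.convexHull(max(cs,key=cv2.contourArea)); ap=cv2.approxPolyDP(hull,4,True)[:,0]
print(ap.tolist(),[atz(b,u,.008).round(3).tolist() for u in ap])
kn=nets.place_of(b,"lever_knob"); print([(k["at"],k["confidence"],atz(b,k["at"],.193)) for k in kn[:2]])
kn=nets.place_of(a,"lever_knob"); print([(k["at"],k["confidence"],atz(a,k["at"],.193)) for k in kn[:2]])
kn=nets.place_of(b,"press_nest"); print([(k["at"],k["confidence"],atz(b,k["at"],.045)) for k in kn[:2]])
for p in(a,b):
  kn=nets.place_of(p,"jamb_hole"); print([(k["at"],k["confidence"],atz(p,k["at"],.085)) for k in kn[:2]])
E
```

```text
jamb side (array([ 0.45709453, -0.17626177, -0.10008379]), np.float64(0.0473790317773819)) [np.float32(1116.0)]
jamb top (array([ 0.45635937, -0.17438445, -0.08303788]), np.float64(0.08844242244958878)) [np.float32(1207.0)]
jamb both (array([ 0.45725607, -0.17577569, -0.09462191]), np.float64(0.1379844844341278)) [np.float32(1116.0), np.float32(1207.0)]
side leaf_hole [([297.7, 277.3, 18.9, 30.8], 0.85)]
side leaf_plate [([351.9, 233.8, 22.6, 21.0], 0.74), ([295.8, 279.2, 20.7, 21.8], 0.72)]
leaf side (array([ 0.50365552,  0.24163279, -0.91474772]), np.float64(1.6722607612609863)) 324.0
top leaf_hole [([229.9, 254.0, 14.5, 21.3], 0.7)]
top leaf_plate [([229.3, 255.9, 17.6, 23.6], 0.47)]
leaf top (array([ 0.46781255,  0.23488618, -0.08434437]), np.float64(0.28429877758026123)) 246.0
both (array([ 0.46845504,  0.23455775, -0.27240366]), np.float64(2.358523368835449))
[[265, 202], [256, 286], [221, 284], [223, 214], [240, 200]] [[0.652, 0.163, 0.008], [0.421, 0.193, 0.008], [0.431, 0.287, 0.008], [0.624, 0.281, 0.008], [0.661, 0.233, 0.008]]
[([237.1, 204.8], 0.74, array([0.60447013, 0.20728892, 0.193     ]))]
[([262.0, 235.6], 0.54, array([0.61367892, 0.20959852, 0.193     ]))]
[([240.3, 266.2], 0.58, array([0.47267415, 0.22798284, 0.045     ]))]
[([386.7, 188.3], 0.76, array([ 0.45564469, -0.17471245,  0.085     ]))]
[([398.5, 265.2], 0.89, array([ 0.44923179, -0.18214927,  0.085     ]))]
```

```bash
cat >> h.py <<'E'
def Rd(yaw,flip=False):
    y=np.array([np.cos(yaw),np.sin(yaw),0])*(-1 if flip else 1); x=np.array([0,0,-1.]); return R.from_matrix(np.c_[x,y,np.cross(x,y)])
def goto(P,yaw=None,flip=False):
    s=robot.sense(); move(np.array(P)-s["ee_pos"],Rd(yaw,flip) if yaw is not None else None)
E
python3 - <<'E'
from h import *
s=robot.sense(); print(R.from_rotvec(s["tcp_rot"]).as_matrix().round(3),s["t"])
for f in(0,1): goto([.668,.206,.30],-.12,f)
print(s["q"][0],s["q"][5])
E
```

```text
[[-0.    -0.907  0.422]
 [-0.     0.422  0.907]
 [-1.     0.    -0.   ]] 1.75
shift [-0.11452582 -0.8643791  -0.21873319] turn [ 8.99464059e-01 -4.07145562e-06  1.72813492e-05]
shift [-0.11452582 -0.8643791  -0.21873319] turn [-1.00535940e-01 -1.21294883e-05 -2.85768620e-06]
1.0495885359989698 -0.08536479679009273
```

```bash
python3 -m creep '[[-1,[-0.115,0,0],[0,0,0]],[-1,[-0.115,0,0],[0,0,0]],[-1,[-0.115,-0.864,-0.219],[-0.1005,0,0]],[-1,[-0.115,-0.864,-0.219],[-0.1005,0,0]],[-1,[-0.115,-0.864,-0.219],[-0.1005,0,0]],[-1,[-0.115,-0.864,-0.219],[-0.1005,0,0]],[-1,[-0.115,-0.864,-0.219],[-0.1005,0,0]],[-1,[-0.115,-0.864,-0.219],[-0.1005,0,0]],[-1,[-0.115,-0.864,-0.219],[-0.1005,0,0]],[-1,[-0.115,-0.864,-0.219],[-0.1005,0,0]],[-1,[-0.115,-0.864,-0.219],[-0.1005,0,0]],[-1,[-0.115,-0.864,-0.219],[-0.1005,0,0]]]'
python3 - <<'E'
from h import *
goto([.668,.206,.30],-.12,1)
E
```

```text
t: 2.95
ee_pos: [0.6374, 0.2303, 0.3004]
tcp_rot: [-1.12, 1.263, 1.12]
contact_force: [0.8, 0.5, -0.3]
finger_gap: -0.0
shift [ 0.00061898 -0.05555218 -0.03411903] turn [-5.08746596e-05  6.51488951e-05  7.48141079e-05]
```

```bash
python3 -m creep '[[-1,[0,-0.055,-0.034],[0,0,0]],[-1,[0,-0.055,-0.034],[0,0,0]],[-1,[0,-0.055,-0.034],[0,0,0]]]'
python3 - <<'E'
from fit import *
a,b=capture("side"),capture("top")
goto([.668,.206,.176],-.12,1)
for p,n in((a,"side"),(b,"top")):
  for q in("leaf_plate","leaf_hole","press_nest","lever_knob"):
    r=nets.place_of(p,q); r=r and r[0]
    z=dict(leaf_plate=.107,leaf_hole=.045,press_nest=.045,lever_knob=.193)[q]
    if r: print(n,q,r["at"],round(r["confidence"],2),atz(p,r["at"],z).round(4))
  print("tcp",proj(p,robot.sense()["ee_pos"]).round(1))
A=cv2.resize(a["image"][190:330,230:370],None,fx=4,fy=4,interpolation=cv2.INTER_CUBIC); B=cv2.resize(b["image"][180:300,190:290],None,fx=4,fy=4,interpolation=cv2.INTER_CUBIC)
B=cv2.copyMakeBorder(B,0,80,0,0,cv2.BORDER_CONSTANT); cv2.imwrite("pics/two.png",cv2.resize(np.hstack([A,B]),None,fx=.8,fy=.8))
np.savez("pics/sh.npz",a=a["image"],b=b["image"])
E
```

```text
t: 3.25
ee_pos: [0.6667, 0.2068, 0.2994]
tcp_rot: [-1.118, 1.265, 1.12]
contact_force: [0.3, 0.6, -0.2]
finger_gap: 0.0002
shift [ 0.20725362 -0.00429481 -0.00376336] turn [ 0.00020409  0.00011485 -0.00011032]
side leaf_plate [308.5, 290.9] 0.86 [0.4663 0.2364 0.107 ]
side leaf_hole [310.6, 302.3] 0.87 [0.4625 0.2336 0.045 ]
side press_nest [305.5, 300.2] 0.97 [0.4765 0.2355 0.045 ]
side lever_knob [261.3, 235.6] 0.59 [0.6151 0.2105 0.193 ]
tcp [238.8 197.6]
top press_nest [311.6, 169.3] 0.38 [0.7288 0.0271 0.045 ]
top lever_knob [234.4, 203.3] 0.55 [0.6085 0.2137 0.193 ]
tcp [227.2 166.6]
```

View pics/two.png

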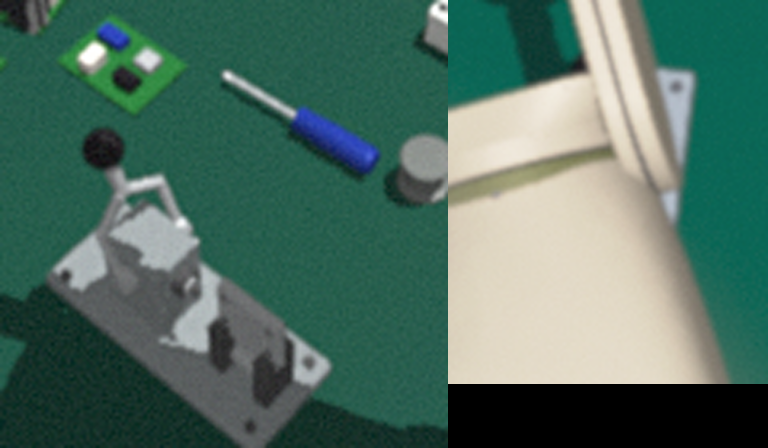

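```bash
python3 -m creep '[[-1,[0.08,-0.004,-0.004],[0,0,0]],[-1,[0.16,-0.004,-0.004],[0,0,0]],[-1,[0.207,-0.004,-0.004],[0,0,0]],[-1,[0.207,-0.004,-0.004],[0,0,0]]]' && python3 -m creep '[[-1,[0,0.02,0],[0,0,0]],[-1,[0,0.04,0],[0,0,0]],[-1,[0,0.055,0],[0,0,0]],[-1,[0,0.07,0],[0,0,0]],[-1,[0,0.085,0],[0,0,0]],[-1,[0,0.1,0],[0,0,0]],[-1,[0,0.115,0],[0,0,0]],[-1,[0,0.13,0],[0,0,0]],[-1,[0,0.14,0],[0,0,0]],[-1,[0,0.15,0],[0,0,0]]]'
python3 - <<'E'
from h import *
a=capture("side"); B=cv2.resize(a["image"][170:330,210:370],None,fx=4,fy=4,interpolation=cv2.INTER_CUBIC); cv2.imwrite("pics/push.png",B[:600])
r=nets.place_of(a,"lever_knob"); print([(x["at"],x["confidence"],atz(a,x["at"],.19).round(3)) for x in r[:2]])
s=robot.sense();print(s["contact_force"])
E
```

```text
t: 4.15
ee_pos: [0.6647, 0.2043, 0.1692]
tcp_rot: [-1.118, 1.273, 1.126]
contact_force: [-0.5, 0.8, -1.0]
finger_gap: 0.0002
t: 5.15
ee_pos: [0.5784, 0.2162, 0.176]
tcp_rot: [-1.12, 1.263, 1.121]
contact_force: [5.2, 2.8, 1.9]
finger_gap: 0.0
[([282.1, 251.9], 0.52, array([0.548, 0.22 , 0.19 ]))]
[4.24528896 2.0553402  1.85903195]
```

View pics/push.png

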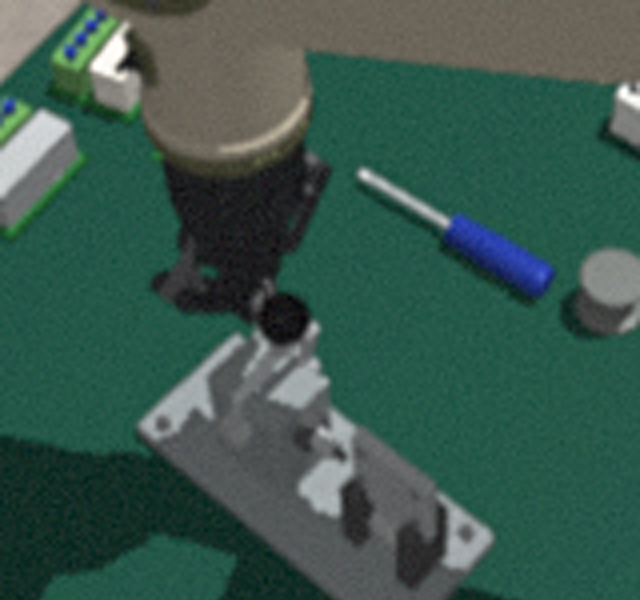

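```bash
python3 -m creep '[[-1,[0,0.015,0],[0,0,0]],[-1,[0,0.03,0],[0,0,0]],[-1,[0,0.04,0],[0,0,0]],[-1,[0,0.04,0],[0,0,0]]]' && python3 -m creep '[[-1,[0,0.005,0],[0,0,0]],[-1,[0,0.005,0],[0,0,0]]]' && python3 -m creep '[[-1,[0,0.005,0],[0,0,0]],[-1,[0,0.005,0],[0,0,0]]]'
```

```text
t: 5.65
ee_pos: [0.5542, 0.218, 0.1744]
tcp_rot: [-1.121, 1.266, 1.121]
contact_force: [7.1, -1.0, -3.7]
finger_gap: -0.0003
t: 5.85
ee_pos: [0.5517, 0.2181, 0.1743]
tcp_rot: [-1.121, 1.267, 1.12]
contact_force: [6.6, -1.6, -5.2]
finger_gap: 0.0
t: 6.05
ee_pos: [0.55, 0.2181, 0.1743]
tcp_rot: [-1.122, 1.265, 1.118]
contact_force: [13.7, -2.1, -8.6]
finger_gap: 0.0
```

```bash
python3 -m creep '[[-1,[0,0.004,0],[0,0,0]],[-1,[0,0.004,0],[0,0,0]],[-1,[0,0.004,0],[0,0,0]]]'
python3 - <<'E'
from h import *
a=capture("side"); r=nets.place_of(a,"lever_knob"); print([(x["at"],x["confidence"],atz(a,x["at"],.1885).round(4)) for x in r[:2]])
for q in("leaf_plate","leaf_hole"): r=nets.place_of(a,q); print([(x["at"],x["confidence"]) for x in r[:1]])
cv2.imwrite("pics/stop.png",a["image"])
E
```

```text
t: 6.35
ee_pos: [0.5494, 0.2181, 0.1743]
tcp_rot: [-1.122, 1.262, 1.115]
contact_force: [23.0, -1.3, -14.4]
finger_gap: 0.0002
[([289.9, 256.3], 0.58, array([0.5269, 0.2199, 0.1885]))]
[([307.1, 289.5], 0.66)]
[([309.1, 301.4], 0.95)]
```

```bash
python3 -m creep '[[-1,[0,-0.04,0],[0,0,0]],[-1,[0,-0.08,0],[0,0,0]],[-1,[0,-0.12,0],[0,0,0]],[-1,[0,-0.16,0],[0,0,0]],[-1,[0,-0.2,0],[0,0,0]],[-1,[0,-0.2,0],[0,0,0]],[-1,[0,-0.2,0],[0,0,0]],[-1,[0,-0.2,0],[0,0,0]],[-1,[0,-0.2,0],[0,0,0]]]'
python3 - <<'E'
from h import *
a=capture("side"); r=nets.place_of(a,"lever_knob"); print([(x["at"],x["confidence"],atz(a,x["at"],.193).round(4)) for x in r[:2]])
for q in("leaf_plate","leaf_hole"): r=nets.place_of(a,q); print([(x["at"],x["confidence"]) for x in r[:1]])
print(robot.sense()["ee_pos"]); goto([.668,.206,.30],-.12,1)
goto([.468,.2345,.30],-.12,1)
E
```

```text
t: 7.45
ee_pos: [0.665, 0.2056, 0.1759]
tcp_rot: [-1.12, 1.264, 1.121]
contact_force: [-0.6, 0.2, -0.2]
finger_gap: 0.0002
[([261.0, 236.9], 0.81, array([0.6135, 0.2139, 0.193 ]))]
[([307.4, 289.6], 0.69)]
[([308.5, 300.4], 0.94)]
[0.66568197 0.2055371  0.17646226]
shift [-0.20589514 -0.00379682  0.00124695] turn [9.57995129e-05 3.03658619e-05 8.22641122e-05]
shift [-0.20598144  0.33282351  0.00860261] turn [9.57995129e-05 3.03658619e-05 8.22641122e-05]
```

```bash
python3 -m creep '[[-1,[-0.08,-0.004,0],[0,0,0]],[-1,[-0.16,-0.004,0],[0,0,0]],[-1,[-0.206,0,0],[0,0,0]],[1,[-0.206,0.08,0.008],[0,0,0]],[1,[-0.206,0.16,0.008],[0,0,0]],[1,[-0.206,0.24,0.008],[0,0,0]],[1,[-0.206,0.333,0.008],[0,0,0]],[1,[-0.206,0.333,0.008],[0,0,0]],[1,[-0.206,0.333,0.008],[0,0,0]],[1,[-0.206,0.333,0.008],[0,0,0]]]'
python3 - <<'E'
from fit import *
b=capture("top"); im=cv2.imread("pics/top0.png")
g=im[245:290,215:265].min(2)
m=np.zeros((400,640),np.float32)
for th in(170,190,205):
    k=(g>th).astype(np.uint8); n,l,st,c=cv2.connectedComponentsWithStats(k)
    print(th,[(st[i].tolist(),c[i].round(1).tolist()) for i in range(1,n) if st[i,4]>12])
print([proj(b,np.array([.468+s*.03*.993,.2345-s*.03*.12,.13])).round(1).tolist() for s in(-1,1)])
cv2.imwrite("pics/leaf.png",cv2.resize(im[240:300,205:285],None,fx=8,fy=8,interpolation=cv2.INTER_CUBIC))
a=capture("side"); cv2.imwrite("pics/over.png",a["image"])
E
```

```text
t: 8.65
ee_pos: [0.4692, 0.2341, 0.3005]
tcp_rot: [-1.121, 1.262, 1.119]
contact_force: [-0.5, 0.1, -0.1]
finger_gap: 0.0848
170 [([7, 0, 39, 42, 832], [29.6, 18.3]), ([13, 8, 8, 25, 117], [16.5, 20.1])]
190 [([12, 0, 33, 36, 501], [33.4, 12.4]), ([13, 8, 7, 25, 97], [16.4, 19.7]), ([24, 19, 4, 8, 19], [25.3, 22.6])]
205 [([36, 0, 8, 7, 33], [40.2, 2.8]), ([14, 9, 6, 23, 76], [16.5, 19.4]), ([37, 8, 6, 6, 16], [40.0, 9.6])]
[[230.1, 277.6], [232.8, 253.0]]
```

View pics/leaf.png

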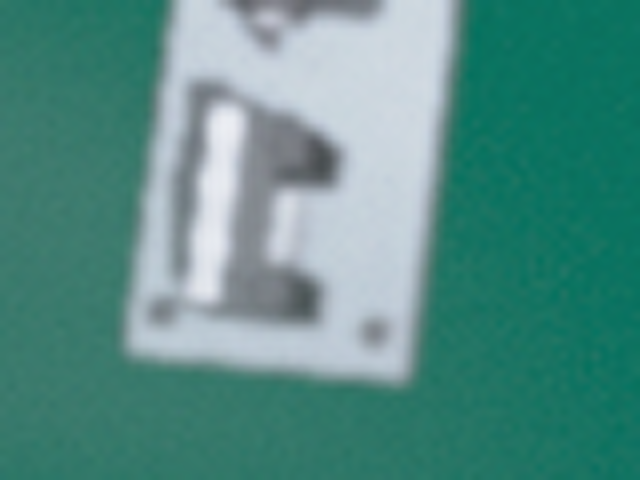

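```bash
python3 -m creep '[[1,[0.08,0.002,0],[0,0,0]],[1,[0.16,0.002,0],[0,0,0]],[1,[0.24,0.002,0],[0,0,0]],[1,[0.3,0.002,0],[0,0,0]],[1,[0.351,0.002,0],[0,0,0]],[1,[0.351,0.002,0],[0,0,0]],[1,[0.351,0.002,0],[0,0,0]]]' 40 && python3 -m creep '[[0,[0,0,0],[0,0,0]],[-0.5,[0,0,0],[0,0,0]],[-0.5,[0,0,0],[0,0,0]],[-0.5,[0,0,0],[0,0,0]],[-0.65,[0,0,0],[0,0,0]],[-0.65,[0,0,0],[0,0,0]]]'
python3 - <<'E'
from h import *
a=capture("side"); cv2.imwrite("pics/str.png",cv2.resize(a["image"][200:340,220:380],None,fx=4,fy=4,interpolation=cv2.INTER_CUBIC))
E
```

```text
t: 9.45
ee_pos: [0.4675, 0.2339, 0.0892]
tcp_rot: [-1.12, 1.265, 1.12]
contact_force: [0.6, 0.8, -0.5]
finger_gap: 0.0857
t: 10.05
ee_pos: [0.467, 0.2342, 0.0893]
tcp_rot: [-1.12, 1.263, 1.12]
contact_force: [-0.6, 1.1, -0.4]
finger_gap: 0.0152
```

View pics/str.png

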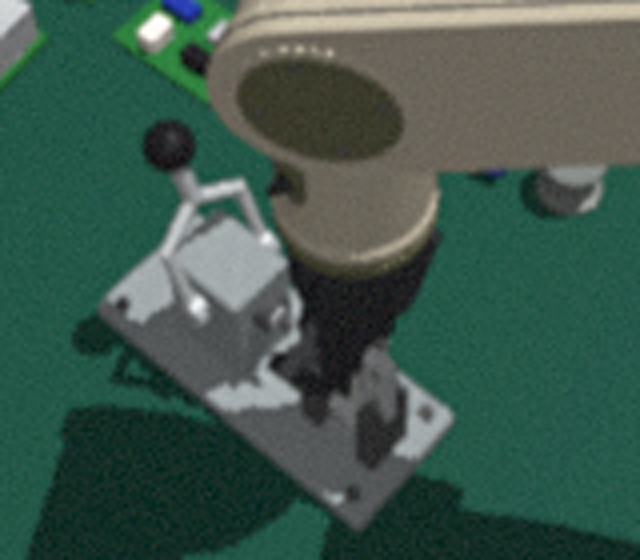

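```bash
python3 -m creep '[[-0.8,[0,0,0],[0,0,0]],[-1,[0,0,0],[0,0,0]],[-1,[0,0,0],[0,0,0]],[-1,[0,0,0],[0,0,0]],[-1,[0,0,0],[0,0,0]]]' 60 && python3 -m creep '[[-1,[-0.02,0,0],[0,0,0]],[-1,[-0.05,0,0],[0,0,0]],[-1,[-0.08,0,0],[0,0,0]],[-1,[-0.11,0,0],[0,0,0]],[-1,[-0.18,0,0],[0,0,0]],[-1,[-0.25,0,0],[0,0,0]],[-1,[-0.25,0,0],[0,0,0]],[-1,[-0.25,0,0],[0,0,0]]]'
python3 - <<'E'
from h import *
a,b=capture("side"),capture("top")
for p in(a,b):
  for q in("leaf_plate","leaf_hole"): r=nets.place_of(p,q); print(q,[(x["at"],x["confidence"]) for x in r[:1]])
  e=robot.sense()["ee_pos"]; print("pred hole",proj(p,e-[0,0,.043]))
for y in(-.093,): goto([.457,-.1755,.24],y,1)
E
```

```text
t: 10.6
ee_pos: [0.467, 0.2343, 0.0892]
tcp_rot: [-1.12, 1.263, 1.12]
contact_force: [-2.1, 0.1, 3.4]
finger_gap: 0.0094
t: 11.4
ee_pos: [0.4675, 0.2342, 0.24]
tcp_rot: [-1.121, 1.262, 1.119]
contact_force: [-0.0, 0.4, -4.2]
finger_gap: 0.0089
leaf_plate [([310.0, 256.6], 0.55)]
leaf_hole [([306.0, 272.4], 0.52)]
pred hole [308.98489956 271.94983047]
leaf_plate []
leaf_hole []
pred hole [226.26272496 263.49871563]
shift [-0.0037111  -0.06657188 -0.67911649] turn [-0.0086122  -0.00047202 -0.0008915 ]
```

```bash
python3 -m creep '[[-1,[0,-0.005,-0.05],[0,0,0]],[-1,[0,-0.012,-0.12],[0,0,0]],[-1,[0,-0.019,-0.19],[0,0,0]],[-1,[0,-0.026,-0.26],[0,0,0]],[-1,[0,-0.033,-0.33],[-0.004,0,0]],[-1,[0,-0.04,-0.4],[-0.008,0,0]],[-1,[0,-0.047,-0.47],[-0.0086,0,0]],[-1,[0,-0.054,-0.54],[-0.0086,0,0]],[-1,[0,-0.061,-0.61],[-0.0086,0,0]],[-1,[0,-0.066,-0.66],[-0.0086,0,0]],[-1,[0,-0.0665,-0.679],[-0.0086,0,0]],[-1,[0,-0.0665,-0.679],[-0.0086,0,0]]]' && python3 -m creep '[[-1,[0,0,0],[0,0,0]],[-1,[0,0,0],[0,0,0]],[-1,[0,0,0],[0,0,0]]]'
python3 - <<'E'
from fit import *
a,b=capture("side"),capture("top"); s=robot.sense(); e=s["ee_pos"]
for p in(a,b):
  for q,dz in(("leaf_plate",.0178),("leaf_hole",-.0442),("jamb_hole",0)): r=nets.place_of(p,q); print(q,[(x["at"],x["confidence"]) for x in r[:1]],proj(p,e+[0,0,dz]) if dz else proj(p,[.457,-.1755,.085]))
goto([.457,-.1755,.1292],-.093,1)
c=a["image"][130:250,320:460]; cv2.imwrite("pics/above.png",cv2.resize(c,None,fx=5,fy=5,interpolation=cv2.INTER_CUBIC))
E
```

```text
t: 12.9
ee_pos: [0.4572, -0.1762, 0.2383]
tcp_rot: [-1.137, 1.254, 1.14]
contact_force: [0.0, 0.1, -2.9]
finger_gap: 0.009
t: 13.2
ee_pos: [0.458, -0.1739, 0.2391]
tcp_rot: [-1.141, 1.251, 1.142]
contact_force: [-0.1, 0.5, -3.0]
finger_gap: 0.0096
leaf_plate [([392.7, 146.2], 0.75)] [394.44091883 145.41270043]
leaf_hole [([389.2, 160.7], 0.71)] [391.13616148 161.90780129]
jamb_hole [([383.0, 189.2], 0.58)] [386.40190751 187.94290522]
leaf_plate [([236.5, 269.9], 0.42)] [407.0942992  254.25558268]
leaf_hole [([323.3, 230.7], 0.35)] [402.3284469 257.2941881]
jamb_hole [] [395.6246428  262.28918799]
shift [ 0.18320759  0.0013698  -0.00098203] turn [ 2.27713801e-05 -6.97544787e-06  2.15349563e-05]
```

View pics/above.png

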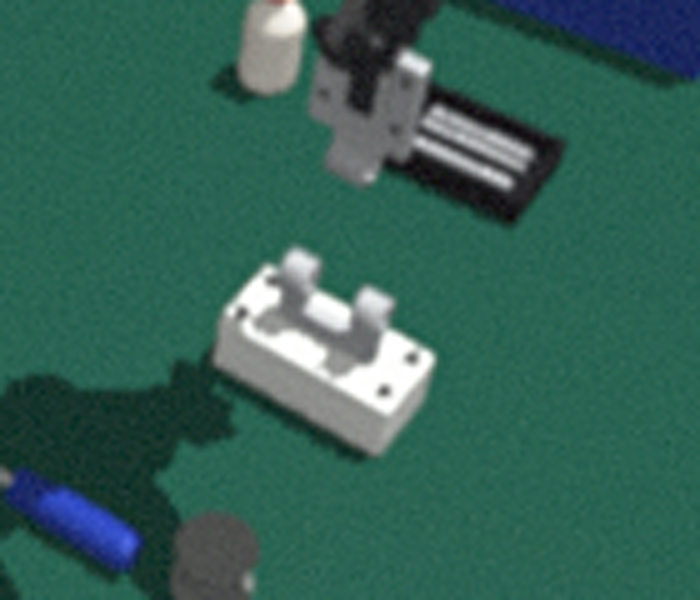

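```bash
cat > lf.py <<'E'
from fit import *
def leafmask(p,e,excl=True):
    hsv=cv2.cvtColor(p["image"],cv2.COLOR_BGR2HSV); H,S,V=cv2.split(hsv)
    m=((S<75)&(V>75)).astype(np.float32)
    u0=proj(p,e-[0,0,.0442]); w=np.zeros_like(m); c,r=int(round(u0[0])),int(round(u0[1]))
    w[r-22:r+9,c-14:c+14]=1; return m,w,u0
def fitleaf(p,e,yaw):
    m,w,u0=leafmask(p,e)
    hsv=cv2.cvtColor(p["image"],cv2.COLOR_BGR2HSV)
    dark=(hsv[...,2]<60)&(hsv[...,1]<120)
    ww=w.copy(); ww[dark]=0
    f=lambda v:(ww*np.abs(sil(p,LEAF,v[0],v[1],yaw,e[2]-.0442)-m)).sum()/100
    x0=np.array(e[:2]); r=minimize(f,x0,method="Nelder-Mead",options=dict(initial_simplex=x0+np.array([[0,0],[.005,0],[0,.005]]),xatol=1e-4,fatol=1e-4))
    return r.x,r.fun,m*ww,ww
E
python3 - <<'E'
from lf import *
a=capture("side"); e=robot.sense()["ee_pos"]
x,f,m,w=fitleaf(a,e,-.093); print(e,x,f,(x-e[:2]))
def ov(im,parts,x,y,yaw,z,col,K=6):
    s=sil(a,parts,x,y,yaw,z,S=4)
    return s
K=6; im=cv2.resize(a["image"],None,fx=K,fy=K,interpolation=cv2.INTER_CUBIC)
for parts,v,z,col in((LEAF,(x[0],x[1],-.093),e[2]-.0442,(0,0,255)),(LEAF,(e[0],e[1],-.093),e[2]-.0442,(255,255,0)),(JAMB,(.4571,-.1763,-.1),0,(0,0,255))):
    s=cv2.resize(sil(a,parts,*v,z),None,fx=K,fy=K); cs,_=cv2.findContours((s>.5).astype(np.uint8),cv2.RETR_EXTERNAL,cv2.CHAIN_APPROX_NONE); cv2.drawContours(im,cs,-1,col,1)
cv2.imwrite("pics/ov.png",im[130*K:225*K,355*K:415*K+60])
E
```

```text
[ 0.45785032 -0.17501648  0.23911477] [ 0.46010006 -0.17677561] 0.565625011920929 [ 0.00224973 -0.00175913]
```

View pics/ov.png

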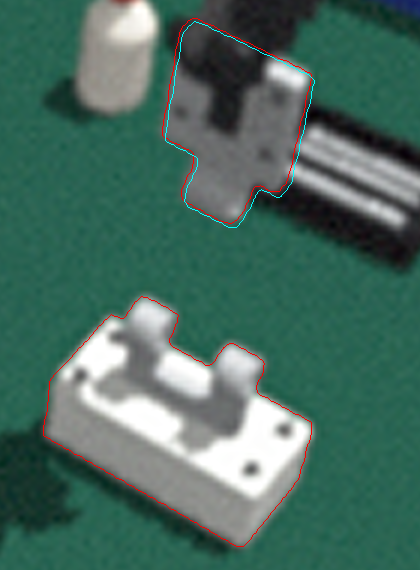

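```bash
python3 -m creep '[[-1,[0.03,0.004,0.0005],[0,0,0]],[-1,[0.06,0.004,0.0005],[0,0,0]],[-1,[0.09,0.004,0.0005],[0,0,0]],[-1,[0.12,0.004,0.0005],[0,0,0]],[-1,[0.13,0.004,0.0005],[0,0,0]],[-1,[0.13,0.004,0.0005],[0,0,0]],[-1,[0.13,0.004,0.0005],[0,0,0]]]'
python3 - <<'E'
from lf import *
E=[]
for i in range(5):
    a=capture("side"); E.append(robot.sense()["ee_pos"])
e=np.mean(E,0); print(e,np.std(E,0))
x,f,m,w=fitleaf(a,e,-.095); print(x,f,x-e[:2]); print("to jamb",np.array([.4571,-.1763])-x)
move(np.r_[np.array([.4571,-.1763])-x,.1292-e[2]])
E
```

```text
t: 14.35
ee_pos: [0.4559, -0.1748, 0.162]
tcp_rot: [-1.141, 1.251, 1.139]
contact_force: [-0.3, -1.0, -3.6]
finger_gap: 0.0093
[ 0.45613096 -0.17488952  0.16226385] [9.34646236e-05 4.47886185e-05 1.58633665e-04]
[ 0.45906335 -0.17643183] 1.4481250047683716 [ 0.00293239 -0.00154231]
to jamb [-0.00196335  0.00013183]
shift [ 5.51018572e-02  3.35483520e-03 -5.57489494e-05] turn 0
```

```bash
python3 -m creep '[[-1,[0.01,0.003,0],[0,0,0]],[-1,[0.02,0.003,0],[0,0,0]],[-1,[0.03,0.003,0],[0,0,0]],[-1,[0.03,0.003,0],[0,0,0]]]' && python3 -m creep '[[-1,[0.01,0,0],[0,0,0]],[-1,[0.02,0,0],[0,0,0]],[-1,[0.025,0,0],[0,0,0]],[-1,[0.025,0,0],[0,0,0]],[-1,[0.025,0,0],[0,0,0]],[-1,[0.025,0,0],[0,0,0]]]'
python3 - <<'E'
from lf import *
E=[];F=[]
for i in range(5):
    a=capture("side"); s=robot.sense(); E.append(s["ee_pos"]);F.append(s["contact_force"])
e=np.mean(E,0); print(e,np.mean(F,0),s["finger_gap"],R.from_rotvec(s["tcp_rot"]).as_matrix().round(3).tolist())
x,f,m,w=fitleaf(a,e,-.095); print(x,f,x-e[:2])
r=nets.place_of(a,"lever_knob"); print(r[:1])
K=6; im=cv2.resize(a["image"],None,fx=K,fy=K,interpolation=cv2.INTER_CUBIC)
for parts,v,z,col in((LEAF,(.4571,-.1763,-.093),e[2]-.0442,(255,255,0)),(JAMB,(.4571,-.1763,-.1),0,(0,0,255))):
    q=cv2.resize(sil(a,parts,*v,z),None,fx=K,fy=K); cs,_=cv2.findContours((q>.5).astype(np.uint8),cv2.RETR_EXTERNAL,cv2.CHAIN_APPROX_NONE); cv2.drawContours(im,cs,-1,col,1)
cv2.imwrite("pics/ov2.png",im[140*K:225*K,350*K:425*K])
E
```

```text
t: 15.0
ee_pos: [0.4528, -0.1739, 0.1415]
tcp_rot: [-1.139, 1.253, 1.143]
contact_force: [0.0, -0.2, -2.1]
finger_gap: 0.0092
t: 15.6
ee_pos: [0.4539, -0.1745, 0.1284]
tcp_rot: [-1.141, 1.252, 1.14]
contact_force: [-0.5, -0.5, -3.5]
finger_gap: 0.0092
[ 0.45384445 -0.1744747   0.1283594 ] [ 0.08417012  0.05922465 -3.00446331] 0.009324563856718574 [[0.0, -0.996, 0.093], [-0.0, 0.093, 0.996], [-1.0, -0.0, -0.0]]
[ 0.4479583  -0.14393293] 1.9956250190734863 [-0.00588615  0.03054177]
[{'at': [261.3, 236.6], 'confidence': 0.76}]
```

View pics/ov2.png

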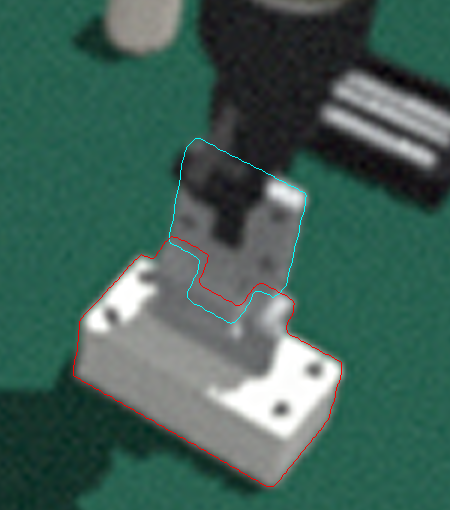

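```bash
python3 -m creep '[[-1,[-0.0012,0,0],[0,0,0]],[-1,[-0.0012,0,0],[0,0,0]],[-1,[-0.0012,0,0],[0,0,0]],[-1,[-0.0012,0,0],[0,0,0]],[-1,[-0.0012,0,0],[0,0,0]],[-1,[-0.0012,0,0],[0,0,0]]]'
python3 - <<'E'
from h import *
E=[];F=[]
for i in range(5):
    a=capture("side"); s=robot.sense(); E.append(s["ee_pos"]);F.append(s["contact_force"])
e=np.mean(E,0); print(e-[0,0,.0442],np.mean(F,0),s["finger_gap"],np.abs(s["dq"]).max(),s["t"])
r=nets.place_of(a,"lever_knob"); print(r[:1])
print(robot.close_job())
E
```

```text
t: 16.5
ee_pos: [0.4537, -0.1744, 0.1288]
tcp_rot: [-1.14, 1.252, 1.14]
contact_force: [0.2, -0.6, -3.7]
finger_gap: 0.0093
[ 0.45368039 -0.17438415  0.08460166] [ 0.16096655 -0.39747107 -3.1073899 ] 0.009214392740582852 0.002660376778024237 16.75
[{'at': [261.3, 238.9], 'confidence': 0.69}]
the job is handed in; nothing more can be done
None
```

I stamped the leaf in the nest and let the lever spring back by itself. I then lifted the leaf out and brought its knuckle down between the jamb knuckles. The job was handed in at 16.75 s with the leaf still held in the gripper. Handing in gives no verdict, so what follows is from my own checks.

- **Lever:** The force climbed to 23 N with almost no further movement, so the lever was against its stop. After release the network saw the knob within about 2 px of its rest position, and it was still there at the end.
- **Hole position:** From the robot's readings the leaf hole is at (0.4537, -0.1744, 0.0846). That is about 0.5 mm sideways and along the axis from my jamb estimate (corrected for the side camera's offset), and 0.4 mm below the axis.
- **Hole axes:** I estimate them to be within about 0.01 rad of each other.
- **Holding:** The outside force was about -3.1 N vertically, the same as the leaf's weight in free air, so I saw no sign of pressing on the jamb. The finger opening was 9.2 mm and the arm was still.

Some checks failed or disagreed:

- **Cameras:** The side and top cameras disagreed on the jamb by about 2 mm. I resolved this by comparing leaf and jamb within the side camera alone.
- **Last leaf fit:** With the leaf in the gap, the outline fit failed because the white jamb lies behind it. I relied on the overlay picture instead, and the outlines matched there.
- **Grip height:** Where the hole sits below the gripper comes from the nest's given height, and I did not measure it separately after the lift.
- **Bystanders:** I never moved near them, but I did not measure their positions at the end.

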